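# Draw a bathroom organiser tight with its cam latch

## Task

Two bamboo organisers stand on the bathroom counter; on one of them the tray has come away from its box and a gap shows in the joint. Turn that organiser's steel latch lever a quarter turn clockwise, fully home, so that its cam draws the tray tight against the box, and let go. Leave the latch of the other organiser, which is already tight, as it is.

Things in the scene. Friction and masses are not known exactly. Their poses are not given: they have to be found in the camera images.
- loose_organiser: The bamboo organiser with the open joint, fixed to the counter, 124 mm wide, about 270 mm long, flat top 70 mm up. Origin: on the counter under the latch pivot; x towards its tray, z up. The box, carrying the latch, is at x -100 to 20 mm; beyond the joint the tray slides along x, with a pin on top that the latch hook draws in. Within 60 mm of the pivot only the lever rises over 90 mm.
- loose_lever (a point): Where to grip that organiser's latch lever: on its upright pivot axis, 100 mm above the counter. The lever is a steel bar 14 mm wide and 36 mm tall (82 to 118 mm above the counter) lying along this point's x: 49 mm of it towards -x, 15 mm towards +x; z up. It turns with the latch. Below it the 8 mm thick hook, up to 62 mm from the pivot, turns too (top 81 mm above the counter).
- loose_cam (a joint): Angle of that latch, rad. 0: open, the lever's long end lies along the organiser, away from the tray. Grows clockwise seen from above to a stop at 1.57: locked, the lever lies parallel to the joint. Starts at 0 to 0.25. The hook begins to pull at 0.4 to 0.7; the tray is home at about 1.25. Takes under 0.25 N m and stays where it is left.
- loose_tray (a joint): Gap in that organiser's joint, m: 0 when the tray is tight against the box, 0.0125 at most; starts at 0.009 to 0.012. A soft strip pushes the tray away with up to 5 N, so it stays home only while the cam holds it.
- tight_cam (a joint): Angle, in the same sense, of the latch on the other organiser, alike in shape and material, on the other side of the counter's middle: its joint is closed and its lever already locked, at 1.5 to 1.57.

How it is judged:
By the outcome, as a careful person would: the job done as asked, in the order asked, and still so for the second after the job is handed in, with the robot touching nothing.
It also fails if it takes over 32 s, if anything falls off the work surface, if the arm or the gripper's body presses on something with over 40 N, if the wrist force passes 120 N, or if a joint passes its speed limit or range.

## Robot

A 6-joint arm with a two-finger parallel gripper is mounted at the origin on the work surface. World frame = base frame: x ahead of the robot, y to its left, z up, the work surface at z = 0. Lengths are in m, angles in rad, forces in N, time in s.
With the tool pointing down it reaches from about 0.4 to 0.825 m from the base axis. Payload 7 kg.
Tool frame: the origin (TCP) lies midway between the tips of the shut fingers; the grasp point (between the pads) lies 19 mm behind it (arm.hold_point_z is the distance from the TCP to the grasp point, in m); z points along the fingers, x is the direction in which the jaws open and shut, and the axes are right-handed (so a half turn about z gives the same grasp; the last joint's range is limited). The gripper opens to 88 mm and grips with 3 to 60 N. Pads are 19 mm wide; open, the fingers measure 130 mm over their backs; the gripper's body (78 mm by 193 mm) begins 47 mm behind the grasp point.
Start: joints at [1.471, 0.359, 0.012, 0, -1.224, -0.288], TCP at [0.255, 0.625, 0.227] pointing down, gripper open.
Joint ranges: [-3.07, 3.07], [-1.43, 2.12], [-1.02, 1.25], [-3.03, 1.67], [-3.05, -0], [-3.03, 3.03]. Speed limits (rad/s): [2.39, 2.39, 3.01, 3.14, 3.14, 3.14].

## Interface

Orientations are given as [roll, pitch, yaw] about the fixed x, y, z axes, in that order (R = Rz(yaw) Ry(pitch) Rx(roll)).
In Python, from station import readout, viewer, job, arm gives the robot as it stands.
- The arm moves only by the tool apply_moves, never from a script. Its argument "deltas" is text: rows parted by semicolons, each of 4 numbers parted by spaces: the shift along the tool's x, y, z in cm, then the turn about the tool's z in rad. A call has 1 to 10 rows; each row shifts and turns the commanded pose from where the row before left it, along the tool's axes as they then stand; what a row does not reach is not made up. A row lasts 1/8 s, in which the tool goes at most 62.5 mm and 10.7 degrees, less where a joint would pass 70% of its speed; a pose out of reach is approached as far as the arm can. A call is refused whole if a number of a shift passes 6.25 or a number of a turn 0.188, either way. A call with a gripper value outside its range is refused whole. "gripper" is the closure, from -1 (fully open) to 1 (shut), so that 0 is half open, set as the call begins (left out, the last holds). The fingers move at their own pace and stop on an object; "squeeze" is the grip in N (left out, the last holds). Time passes only in rows, so rows that do not move let the fingers close. It gives the time, the measured TCP pose, the force and the opening at its end, in the units of the state.
- readout.get_state(): the state, without advancing time (a new reading comes with each control period).
- viewer.grab_frame(name): name is "scene" or "top" or "wrist"; returns a dict with "image" (400x640x3 uint8, red, green, blue), "camera_matrix" (3x3 intrinsics, pixels), "cam_to_world" (4x4, takes a point from camera to world coordinates). Camera axes: x right, y up, looking along -z (the intrinsics and any distortion apply to the point x, -y, -z); pixel columns grow to the right and rows downward; lengths in m; the calibration is good to about 2 mm. A picture is of the moment at which its call begins. There is no depth.
- job.job_done(): hands the job in, once; it reports no verdict.
Trained networks look in the newest picture that a camera, given by its name, has taken for a name from the list of things; names that differ only in an ending like _2 or _b are one class to them, and where a whole thing is asked for, a point or a joint stands for the part that bears it (a point fixed in the world has none). Each returns a list of dicts, best first, with "conf" (0 to 1); they miss things now and then, are a little off and sometimes report something else, mostly with a low value. They report only what shows in the picture. A call takes as long as a camera call.
- viewer.silhouettes(camera, query): "region" (400x640 bool, what is visible of it) and "extent" ([left, top, width, height] in pixels, round what is visible of it).
The state is a dict: "t": time; "q": joint angles; "qd": joint speeds; "joint_efforts": joint torques, N m; "eef_pos": TCP position; "ee_rot": TCP orientation; "force": force on the tool from outside, world axes, zero at the start; "moment": the same for the moment, N m; "width": finger opening in m.
Only numpy, scipy, OpenCV 4.12 (cv2) and the standard library are available. Lean on these libraries where they do the work, as an engineer would, in place of code of your own. Each camera call takes 0.05 s, during which the arm holds its last target.

## Working session

There is one attempt and no reset: what is moved stays moved. The work goes in short steps, Python scripts to look and compute and a tool call to move; the robot and the scene stay as the last step left them, time stands still between calls to the robot, and variables do not carry over. Pictures are saved under pics/ and viewed, and the job is handed in when it is done.

Besides the shell and the picture viewer there is one more tool, called after "Call:" as name(argument=value, ...) on one line, values as JSON. apply_moves: Moves the arm, as the interface text tells. Its arguments: {"type":"object","properties":{"deltas":{"type":"string"},"gripper":{"type":"number"},"squeeze":{"type":"number"}},"required":["deltas"]}

```bash
mkdir -p pics; python3 - <<'E'
from station import readout, viewer, job, arm
import cv2,numpy as np
s=readout.get_state();print({k:np.round(v,3) for k,v in s.items()},arm.hold_point_z)
for c in ["scene","top","wrist"]:
    f=viewer.grab_frame(c);cv2.imwrite(f"pics/{c}0.png",f["image"][:,:,::-1]);print(c,f["camera_matrix"],np.round(f["cam_to_world"],4).tolist())
    for q in ["loose_organiser","loose_lever","loose_tray"]:
        print(c,q,[(round(d["conf"],2),d["extent"]) for d in viewer.silhouettes(c,q)])
E
```

```text
{'t': np.float64(0.0), 'q': array([ 1.471,  0.359,  0.011, -0.   , -1.224, -0.288]), 'qd': array([-0.002,  0.   , -0.001,  0.001,  0.   ,  0.001]), 'joint_efforts': array([-0.0000e+00, -5.8273e+01,  2.9304e+01,  6.9970e+00,  7.0000e-03,
       -0.0000e+00]), 'eef_pos': array([0.255, 0.624, 0.226]), 'ee_rot': array([-3.141e+00, -2.000e-03, -1.959e+00]), 'force': array([-0.608, -0.305, -0.89 ]), 'moment': array([-0.008, -0.034, -0.014]), 'width': np.float64(0.087)} 0.0188
scene [[513.45139231   0.         315.592824  ]
 [  0.         513.45139231 203.11036374]
 [  0.           0.           1.        ]] [[0.2526, -0.6718, 0.6964, 1.3526], [0.9675, 0.1684, -0.1885, -0.2472], [0.0094, 0.7214, 0.6925, 0.9559], [0.0, 0.0, 0.0, 1.0]]
scene loose_organiser [(0.92, [384.9, 173.3, 96.9, 104.3])]
scene loose_lever [(0.96, [422.1, 176.0, 25.1, 39.3])]
scene loose_tray [(0.96, [407.5, 203.8, 70.3, 63.8])]
top [[409.39614578   0.         321.15718005]
 [  0.         409.39614578 200.57530819]
 [  0.           0.           1.        ]] [[-0.0008, 0.9984, -0.0574, 0.4421], [-1.0, -0.0011, -0.0052, 0.0052], [-0.0053, 0.0574, 0.9983, 1.0306], [0.0, 0.0, 0.0, 1.0]]
top loose_organiser [(0.58, [187.3, 120.5, 56.7, 121.8])]
top loose_lever [(0.57, [190.5, 164.6, 29.4, 47.0])]
top loose_tray [(0.78, [181.8, 123.6, 59.1, 60.0]), (0.39, [413.2, 189.5, 48.3, 31.5])]
wrist [[308.12034414   0.         323.07618015]
 [  0.         308.12034414 202.5304946 ]
 [  0.           0.           1.        ]] [[-0.3784, 0.886, 0.2681, 0.3292], [-0.9256, -0.3624, -0.1088, 0.5955], [0.0007, -0.2893, 0.9572, 0.3849], [0.0, 0.0, 0.0, 1.0]]
wrist loose_organiser []
wrist loose_lever []
wrist loose_tray []
```

View pics/scene0.png

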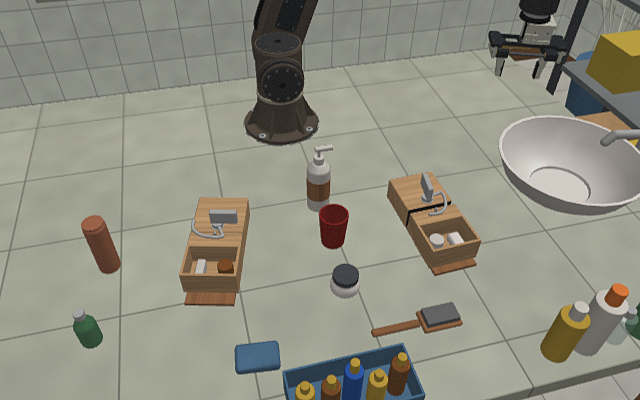

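View pics/top0.png

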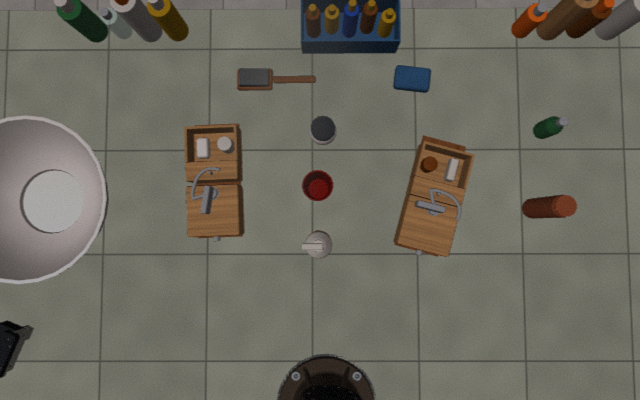

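View pics/wrist0.png

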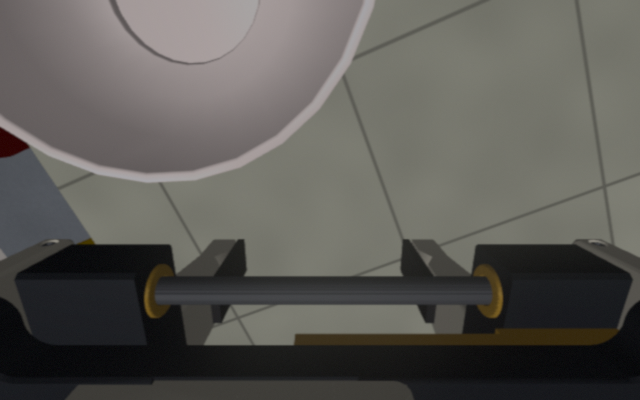

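```bash
python3 - <<'E'
import cv2
a=cv2.imread("pics/top0.png")[110:250,165:265];cv2.imwrite("pics/topz.png",cv2.resize(a,None,fx=4.2,fy=4.2,interpolation=cv2.INTER_CUBIC))
a=cv2.imread("pics/scene0.png")[165:285,375:490];cv2.imwrite("pics/scz.png",cv2.resize(a,None,fx=5,fy=5,interpolation=cv2.INTER_CUBIC))
E
```

```text
(no output)
```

View pics/topz.png

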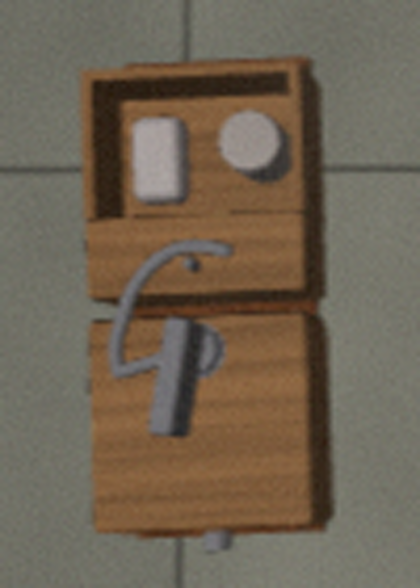

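View pics/scz.png

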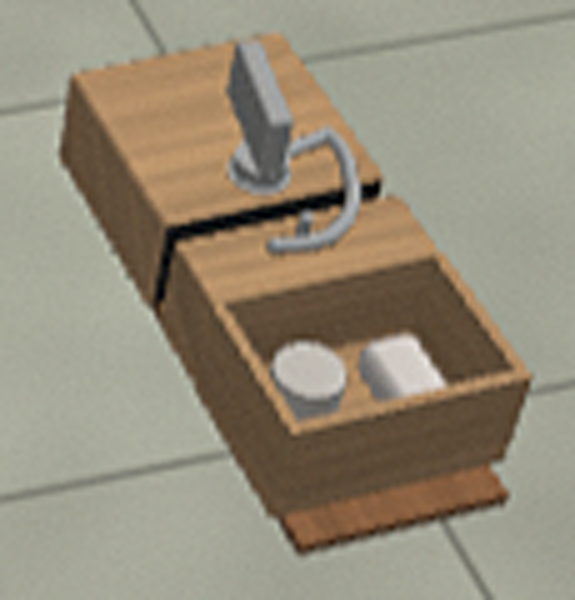

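```bash
cat > h.py <<'E'
import numpy as np
def ray(f,u,v,z):
    K=f["camera_matrix"];T=f["cam_to_world"]
    d=np.linalg.inv(K)@[u,v,1];d=T[:3,:3]@[d[0],-d[1],-d[2]];o=T[:3,3]
    return (o+d*(z-o[2])/d[2])[:2]
def proj(f,p):
    K=f["camera_matrix"];T=f["cam_to_world"]
    c=T[:3,:3].T@(np.asarray(p)-T[:3,3]);c=K@[c[0],-c[1],-c[2]];return c[:2]/c[2]
E
python3 - <<'E'
from station import viewer
from h import *
ft=viewer.grab_frame("top");fs=viewer.grab_frame("scene")
t=lambda x,y,z:np.round(ray(ft,165+x/4.2,110+y/4.2,z),4)
s=lambda x,y,z:np.round(ray(fs,375+x/5,165+y/5,z),4)
print("box top",[t(*p,.07) for p in [(90,322),(303,316),(95,530),(308,524)]])
print("box scn",[s(*p,.07) for p in [(70,77),(285,37),(165,228),(380,183)]])
print("lev top",[t(*p,.118) for p in [(168,318),(193,320),(150,432),(182,435)]])
print("lev scn",[s(*p,.118) for p in [(238,42),(260,40),(290,120),(266,127)]])
for n,c in(("top",ft),("scene",fs)):
  d=viewer.silhouettes(n,"loose_lever")[0]; np.save(n+"_lev.npy",d["region"]);print(d["conf"],d["extent"])
E
```

```text
box top [array([0.5306, 0.328 ]), array([0.5338, 0.2083]), array([0.4141, 0.3231]), array([0.4174, 0.2042])]
box scn [array([0.4254, 0.2021]), array([0.4228, 0.3249]), array([0.5428, 0.2078]), array([0.5391, 0.3248])]
lev top [array([0.5282, 0.2702]), array([0.5271, 0.2569]), array([0.4674, 0.2789]), array([0.4658, 0.2618])]
lev scn [array([0.4711, 0.2693]), array([0.4723, 0.2807]), array([0.5315, 0.2707]), array([0.5334, 0.2572])]
0.86 [190.7, 165.6, 27.5, 46.4]
0.93 [419.7, 174.0, 27.1, 41.8]
```

Call:
apply_moves(deltas="2.33 -3.76 0 0;2.33 -3.76 0 0;2.33 -3.76 0 0;2.33 -3.76 0 0;2.33 -3.76 0 0;2.33 -3.76 0 0;2.33 -3.76 0 0;2.33 -3.76 0 0;2.33 -3.76 0 0;2.33 -3.76 0 0", gripper=0)

```text
t: 2.05
eef_pos: [0.516, 0.2658, 0.2268]
ee_rot: [-3.141, 0.0, -1.958]
force: [-0.7, -0.5, -0.6]
width: 0.044
```

Call:
apply_moves(deltas="0 0 0 -0.124;0 0 0 -0.124;0 0 0 0;0 0 0 0")

```text
t: 2.55
eef_pos: [0.5152, 0.2671, 0.2266]
ee_rot: [-3.142, 0.0, -1.713]
force: [0.2, -0.9, 0.3]
width: 0.0438
```

```bash
python3 - <<'E'
from station import readout, viewer
import cv2
from h import *
s=readout.get_state();print({k:np.round(s[k],4) for k in["t","eef_pos","ee_rot","q"]})
f=viewer.grab_frame("wrist");np.savez("w1.npz",**f);cv2.imwrite("pics/wrist1.png",f["image"][:,:,::-1])
for d in viewer.silhouettes("wrist","loose_lever"): print(d["conf"],d["extent"])
for z in(.1,.118):print(proj(f,[*s["eef_pos"][:2],z]))
E
```

```text
{'t': np.float64(2.55), 'eef_pos': array([0.5152, 0.2671, 0.2266]), 'ee_rot': array([-3.1416,  0.    , -1.7131]), 'q': array([ 0.8151,  0.2039, -0.2026, -0.    , -1.1643,  0.6134])}
0.88 [274.2, 127.5, 64.6, 122.8]
[323.47119484 196.03490986]
[323.49983214 201.3919663 ]
```

View pics/wrist1.png

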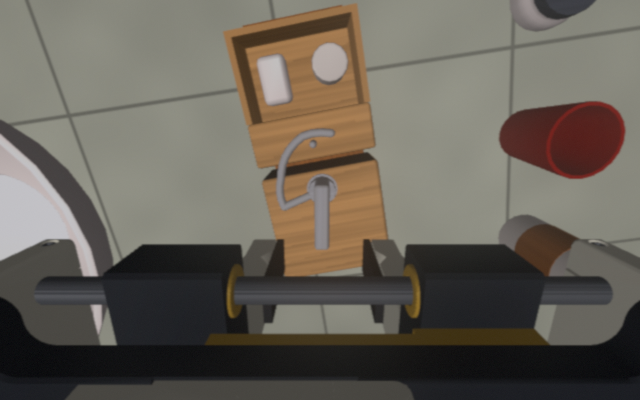

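```bash
python3 - <<'E'
import cv2
a=cv2.imread("pics/wrist1.png")[150:270,255:400];cv2.imwrite("pics/w1z.png",cv2.resize(a,None,fx=5,fy=5,interpolation=cv2.INTER_CUBIC))
E
```

```text
(no output)
```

View pics/w1z.png

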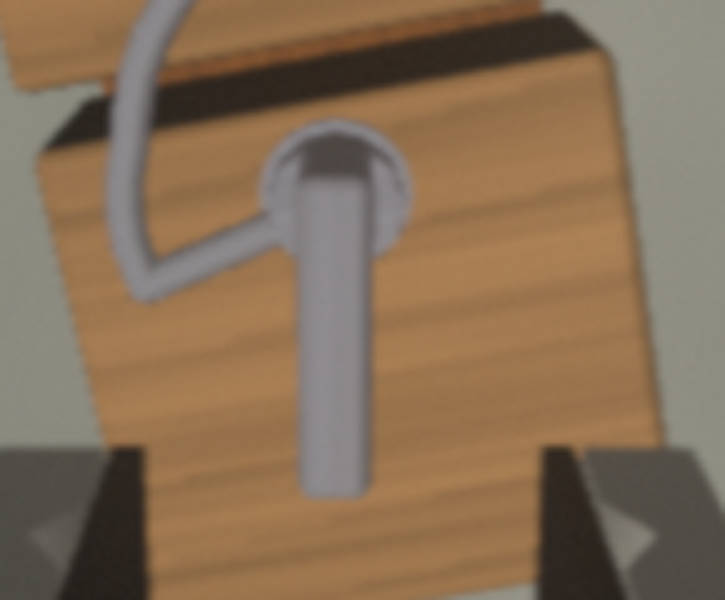

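```bash
python3 - <<'E'
from h import *
f=dict(np.load("w1.npz"))
w=lambda x,y,z:np.round(ray(f,255+x/5,150+y/5,z),4)
P=[w(*p,.118) for p in [(299,180),(371,180),(301,495),(369,495)]];print(P)
sh=(P[0]+P[1])/2;lo=(P[2]+P[3])/2;d=sh-lo;L=np.hypot(*d);print(sh,lo,L,np.arctan2(d[1],d[0]),"pivot",sh-d/L*.015, lo+d/L*.049)
print("hub",w(336,192,.074),w(336,192,.08))
B=[w(*p,.07) for p in [(42,152),(605,50),(105,440),(660,440)]];print(B)
d=B[0]-B[1];print(np.arctan2(-d[0],d[1]),np.arctan2(*(B[1]-B[3])[::-1]),(B[0]+B[1])/2-[.02,0])
E
```

```text
[array([0.5304, 0.2727]), array([0.5286, 0.26  ]), array([0.4696, 0.2815]), array([0.4678, 0.2688])]
[0.5295  0.26635] [0.4687  0.27515] 0.06143354132719354 -0.14373867314832678 pivot [0.51465469 0.26849866] [0.51719468 0.26813103]
hub [0.5163 0.2682] [0.5178 0.268 ]
[array([0.5326, 0.328 ]), array([0.5372, 0.2094]), array([0.4666, 0.327 ]), array([0.4491, 0.2054])]
0.03876640323440266 0.04537179141832732 [0.5149 0.2687]
```

Call:
apply_moves(deltas="-0.1 -0.1 2.5 0;0 0 2.5 0;0 0 2.5 0;0 0 2.5 0;0 0 2 0;0 0 1.2 0;0 0 0.7 0;0 0 0 0")

```text
t: 3.65
eef_pos: [0.5163, 0.2679, 0.0875]
ee_rot: [3.141, -0.0, -1.711]
force: [-0.2, 0.4, 0.4]
width: 0.0441
```

Call:
apply_moves(deltas="0 0 0 0;0 0 0 0;0 0 0 0;0 0 0 0", gripper=1, squeeze=30)

```text
t: 4.15
eef_pos: [0.5166, 0.2683, 0.0879]
ee_rot: [-3.141, 0.001, -1.711]
force: [-0.4, 1.6, 1.4]
width: 0.0139
```

```bash
python3 - <<'E'
from station import readout, viewer
import cv2
from h import *
s=readout.get_state();print({k:np.round(s[k],4) for k in["t","eef_pos","ee_rot","force","moment","width"]})
f=viewer.grab_frame("wrist");cv2.imwrite("pics/wrist2.png",f["image"][:,:,::-1])
E
```

```text
{'t': np.float64(4.15), 'eef_pos': array([0.5166, 0.2683, 0.0879]), 'ee_rot': array([-3.1411e+00,  1.0000e-03, -1.7105e+00]), 'force': array([-0.38  ,  1.6227,  1.3582]), 'moment': array([0.6785, 0.2338, 0.0104]), 'width': np.float64(0.0139)}
```

View pics/wrist2.png

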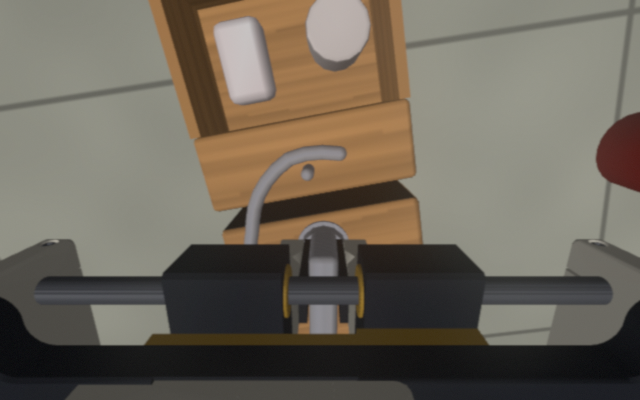

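The lever is gripped: the fingers are 13.9 mm apart and the side force is small. The hook is still short of engaging the pin, at about (308,172). I'll start turning.

Call:
apply_moves(deltas="0 0 0 0.1;0 0 0 0.1;0 0 0 0.1;0 0 0 0.1;0 0 0 0.1;0 0 0 0.1;0 0 0 0.1", squeeze=45)

```text
t: 5.08
eef_pos: [0.5159, 0.2672, 0.0879]
ee_rot: [-3.141, -0.001, -2.413]
force: [-2.8, -1.0, 5.0]
width: 0.0136
```

```bash
python3 - <<'E'
from station import readout
import numpy as np
s=readout.get_state();print({k:np.round(s[k],4) for k in["t","q","eef_pos","ee_rot","force","moment","width"]})
E
```

```text
{'t': np.float64(5.075), 'q': array([ 8.145e-01,  3.331e-01, -3.750e-01,  4.000e-04, -8.641e-01,
       -8.630e-02]), 'eef_pos': array([0.5159, 0.2672, 0.0879]), 'ee_rot': array([-3.1412e+00, -1.3000e-03, -2.4132e+00]), 'force': array([-2.7856, -0.9683,  5.0058]), 'moment': array([-0.5772,  1.0037,  0.3371]), 'width': np.float64(0.0136)}
```

Forces are low, so I'll carry on close to the stop (yaw about -3.10).

Call:
apply_moves(deltas="0 0 0 0.1;0 0 0 0.1;0 0 0 0.1;0 0 0 0.1;0 0 0 0.1;0 0 0 0.1;0 0 0 0.05;0 0 0 0")

```text
t: 6.08
eef_pos: [0.5148, 0.2667, 0.0878]
ee_rot: [-3.14, -0.003, -3.062]
force: [-7.7, -2.2, 8.1]
width: 0.0136
```

```bash
python3 - <<'E'
from station import readout,viewer
import numpy as np,cv2
s=readout.get_state();print({k:np.round(s[k],4) for k in["t","eef_pos","ee_rot","force","moment","width"]})
for c in("wrist","scene"):
  f=viewer.grab_frame(c);cv2.imwrite(f"pics/{c}3.png",f["image"][:,:,::-1])
a=cv2.imread("pics/scene3.png")[165:285,375:490];cv2.imwrite("pics/scz3.png",cv2.resize(a,None,fx=5,fy=5,interpolation=cv2.INTER_CUBIC))
E
```

```text
{'t': np.float64(6.075), 'eef_pos': array([0.5148, 0.2667, 0.0878]), 'ee_rot': array([-3.1399e+00, -2.6000e-03, -3.0616e+00]), 'force': array([-7.69  , -2.1966,  8.0875]), 'moment': array([-0.6262,  2.6914, -0.1467]), 'width': np.float64(0.0136)}
```

View pics/wrist3.png

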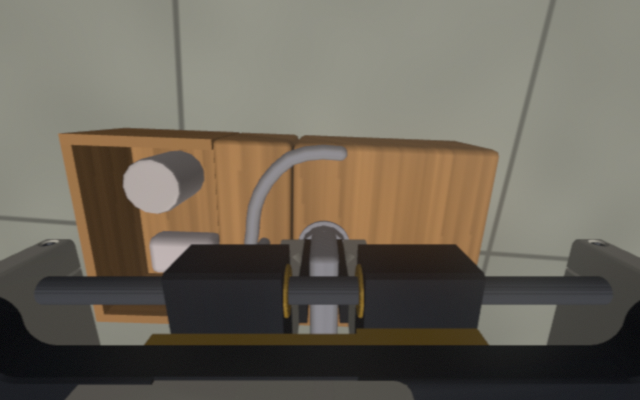

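View pics/scz3.png

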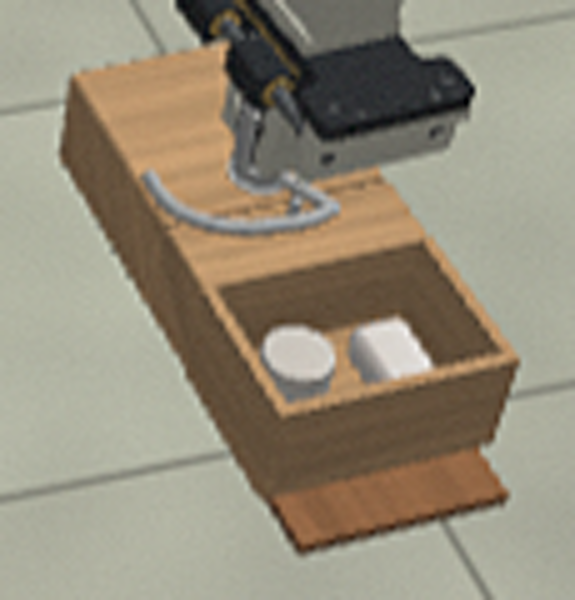

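The gap has closed, with the joint now a thin line at x≈297 in the wrist picture. I'll push on in small turns until I feel the stop.

Call:
apply_moves(deltas="0 0 0 0.03;0 0 0 0.03;0 0 0 0")

```text
t: 6.55
eef_pos: [0.5148, 0.2666, 0.0878]
ee_rot: [-3.139, -0.003, -3.12]
force: [-8.7, -1.8, 9.3]
width: 0.0138
```

```bash
python3 - <<'E'
from station import readout
import numpy as np
s=readout.get_state();print({k:np.round(s[k],4) for k in["t","eef_pos","ee_rot","force","moment","width"]})
E
```

```text
{'t': np.float64(6.55), 'eef_pos': array([0.5148, 0.2666, 0.0878]), 'ee_rot': array([-3.1393e+00, -2.6000e-03, -3.1197e+00]), 'force': array([-8.746 , -1.8407,  9.3306]), 'moment': array([-0.5733,  2.8907,  0.7768]), 'width': np.float64(0.0138)}
```

Call:
apply_moves(deltas="0 0 0 0.03;0 0 0 0.03;0 0 0 0")

```text
t: 6.92
eef_pos: [0.5147, 0.2665, 0.0878]
ee_rot: [-3.139, -0.002, 3.104]
force: [-7.8, -3.0, 8.5]
width: 0.0147
```

```bash
python3 - <<'E'
from station import readout
import numpy as np
s=readout.get_state();print({k:np.round(s[k],4) for k in["t","eef_pos","ee_rot","force","moment","width"]})
E
```

```text
{'t': np.float64(6.925), 'eef_pos': array([0.5147, 0.2665, 0.0878]), 'ee_rot': array([-3.1387e+00, -2.4000e-03,  3.1045e+00]), 'force': array([-7.787 , -3.026 ,  8.4833]), 'moment': array([-0.863 ,  2.7966,  1.2721]), 'width': np.float64(0.0147)}
```

The stop is reached: the moment rises from -0.15 to 1.27 N m and the pads are being pried apart. I'll release and back off.

Call:
apply_moves(deltas="0 0 0 0;0 0 0 0;0 0 0 0;0 0 0 0", gripper=0)

```text
t: 7.42
eef_pos: [0.5165, 0.2678, 0.0875]
ee_rot: [-3.142, 0.0, 3.103]
force: [-0.5, 0.4, 0.0]
width: 0.043
```

Call:
apply_moves(deltas="0 0 -1 0;0 0 -2 0;0 0 -2.5 0;0 0 -2.5 0;0 0 -3 0;0 0 -3 0;0 0 0 0;0 0 0 0")

```text
t: 8.43
eef_pos: [0.5161, 0.2677, 0.2277]
ee_rot: [3.141, -0.0, 3.102]
force: [-0.3, -0.2, -0.1]
width: 0.0437
```

```bash
python3 - <<'E'
from station import readout,viewer
import numpy as np,cv2
s=readout.get_state();print({k:np.round(s[k],4) for k in["t","eef_pos","ee_rot","force","moment","width"]})
f=viewer.grab_frame("wrist");np.savez("w4.npz",**f);cv2.imwrite("pics/wrist4.png",f["image"][:,:,::-1])
f=viewer.grab_frame("scene");cv2.imwrite("pics/scene4.png",f["image"][:,:,::-1])
a=cv2.imread("pics/wrist4.png")[110:270,215:415];cv2.imwrite("pics/w4z.png",cv2.resize(a,None,fx=3.75,fy=3.75,interpolation=cv2.INTER_CUBIC))
E
```

```text
{'t': np.float64(8.425), 'eef_pos': array([0.5161, 0.2677, 0.2277]), 'ee_rot': array([ 3.1412e+00, -1.0000e-04,  3.1024e+00]), 'force': array([-0.3002, -0.1572, -0.0595]), 'moment': array([ 0.1365, -0.0121, -0.0547]), 'width': np.float64(0.0437)}
```

View pics/w4z.png

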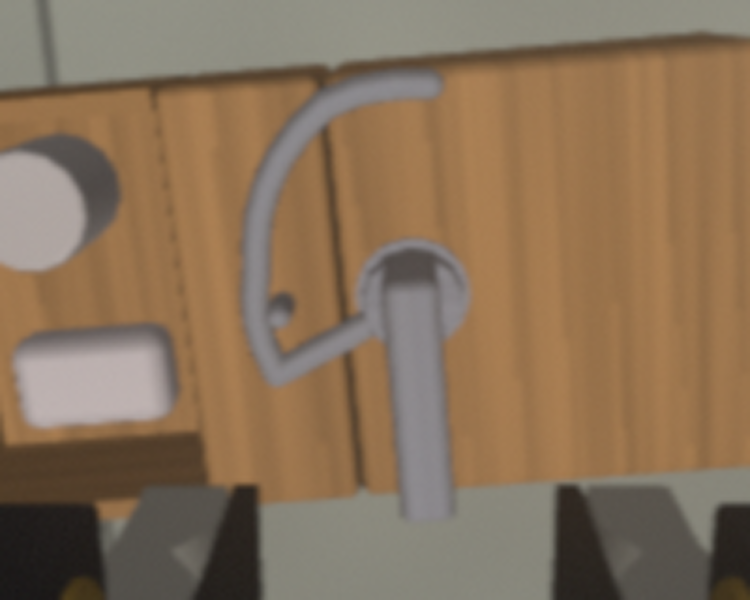

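View pics/scene4.png

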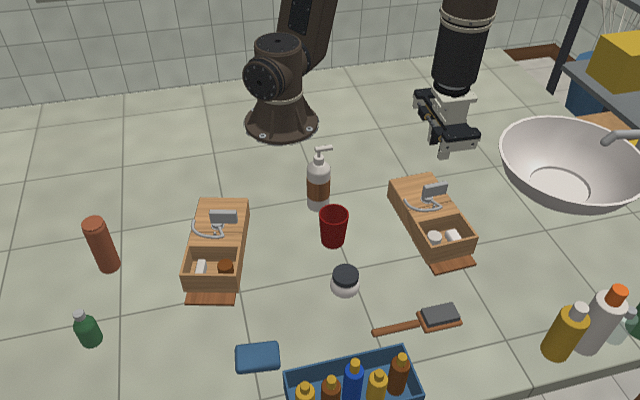

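```bash
python3 - <<'E'
from h import *
f=dict(np.load("w4.npz"))
w=lambda x,y,z:ray(f,215+x/3.75,110+y/3.75,z)
def a(p,q,z): d=w(*q,z)-w(*p,z);return np.arctan2(d[1],d[0])
print("lever",a((385,290),(402,517),.118),a((438,285),(455,515),.118),"joint",a((330,80),(361,490),.07),"edge", a((750,465),(365,490),.07)+np.pi/2,a((750,38),(330,70),.07)+np.pi/2)
E
```

```text
lever 1.5989816171472144 1.6113107584735054 joint 1.589934900988337 edge 1.6013062770915052 1.605324652661632
```

```bash
python3 -c "
from station import job
print(job.job_done())"
```

```text
the job is handed in; nothing more can be done
None
```

I turned the loose organiser's latch lever clockwise to its stop, let go and lifted clear. I then handed the job in at about 8.5 s of the 32 s allowed, and no verdict came back.

- **Stop reached:** I turned the gripped lever until the wrist moment rose to about 1.3 N m. The net wrist force was at most about 13 N in the readings I took.
- **Last pictures, after release:** the joint is closed to a thin line. The lever lies parallel to the joint to within about 0.01–0.02 rad, and the gripper was clear, with the force back near zero.
- **Other organiser:** I never went near it, and in the last picture its latch looks unchanged.
- **Disagreement:** the top and scene cameras put the pivot about 5 mm apart in x. I settled it with the wrist camera before gripping.

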